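Put the enamel pot away in the push-latch dry box

ROBOT

A 6-joint arm with a two-finger parallel gripper is mounted at the origin on the work surface. World frame = base frame: x ahead of the robot, y to its left, z up, the work surface at z = 0. Lengths are in mm, angles in rad, forces in N, time in s.
With the tool pointing down it reaches from about 375 to 825 mm from the base axis. Payload 5.5 kg.
Tool frame: the origin (TCP) lies midway between the tips of the shut fingers; the grasp point (between the pads) lies 19 mm behind it; z points along the fingers, y is the line along which they close (so a half turn about z gives the same grasp; the last joint's range is limited). The gripper opens to 85 mm and grips with 20 to 120 N. Pads are 22 mm wide; open, the fingers measure 114 mm over their backs; the gripper's body (76 mm by 85 mm) begins 54 mm behind the grasp point. The pads swing forward as they close: fully open they stand 13 mm farther back than shut.
Start: joints at [-1.276, 0.314, -0.047, 1.21, 0, 1.571], TCP at [174.326, -574.113, 231.299] pointing down, gripper open.
Joint ranges: [-2.67, 2.67], [-0.69, 1.73], [-1.03, 1.25], [-2.08, 2.16], [-1.42, 1.45], [-3.14, 3.14]. Speed limits (rad/s): [2.39, 2.39, 3.01, 3.14, 3.14, 3.14].

INTERFACE

Orientations are given as [roll, pitch, yaw] about the fixed x, y, z axes, in that order (R = Rz(yaw) Ry(pitch) Rx(roll)).
In Python, from bench import arm, imaging gives the robot as it stands. Calls block until the motion is done:
- arm.movep(position, orientation): joint-space move of the TCP to a pose.
- arm.move_straight(position, orientation=None, feed=150): straight line of the TCP; orientation=None keeps the orientation; feed is the mean speed in mm/s.
- arm.goto_joints(angles): joint-space move.
- arm.open_gripper() and arm.close(): open the fingers fully, or close them until they stop; the grip force is fixed at half the most.
- arm.wait(seconds).
- arm.ik(position, orientation): joint angles nearest the present ones, or None.
- arm.read_state(): the state.
- imaging.get_image(name): name is "side" or "top"; returns a dict with "pixels" (420x560x3 uint8, blue, green, red), "camera_matrix" (3x3 intrinsics, pixels), "origin" and "rotation" of the camera in the world. Camera axes: x right, y up, looking along -z (the intrinsics and any distortion apply to the point x, -y, -z); pixel columns grow to the right and rows downward; lengths in mm; the calibration is good to about 2 mm. A picture is of the moment at which its call begins. There is no depth.
A pose or a line that the arm cannot do raises arm.Unreachable and nothing moves.
- arm.finish_job(): hands the job in; it is judged then, once.
The state is a dict: "clock": time; "joint_pos": joint angles; "dq": joint speeds; "joint_torque": joint torques, N m; "position": TCP position; "tool_rot": TCP orientation; "ft_force": force on the tool from outside, world axes, zero at the start; "torque": the same for the moment, N m; "width": opening from 0.0 (shut) to 1.0 (fully open); "finger_force": force on a finger pad.
Only numpy, scipy, OpenCV 4.12 (cv2) and the standard library are available. Lean on these libraries where they do the work, as an engineer would, in place of code of your own. Each camera call takes 0.05 s, during which the arm holds its last target. There are 200 camera calls.

TASK

Put the short white pot away in the metal dry box: press on the round pad at the front of the box's lid to let its push latch go, so that the lid springs open, and stand the pot upright on the floor of the box beside the jar. Then swing the lid down and press it home again so that the latch holds it flush. Feel for the latch and press gently (never push on the box or its lid with more than 15 N), and leave all the other things where they stand.

Things in the scene. Friction and masses are not known exactly. Their poses are not given: they have to be found in the camera images.
- box: Grey metal dry box fixed to the bench, 170 (x) by 240 (y) by 80 mm high, walls and floor 5 mm, bare metal lid set into its mouth. Origin: centre of its underside; x points from front (latch side) to hinge side, z up. A latch block fills x -80 to -58, y -21 to 21 mm inside, top at 55 mm. The jar stands in its +y half; the -y half is free: the pot fits at x 0, y -45 mm.
- lid (a joint): Lid angle, rad. 0: latched, flush with the rim; grows as it opens, to 1.8 (leaning 13 degrees back); negative: pressed in. When not held, a spring lifts it to 1.8 in some 2 s. Push-push latch: pressing the pad in until the end buffer is felt, then letting go, releases the lid; doing it again latches it at 0. A shorter press changes nothing. That depth is hidden: 5 to 15 mm at the pad.
- lid_press (a point): Centre of the top of the round press pad (32 mm across, 2 mm high) on the lid's middle line, 125 mm from the hinge line, 29 mm behind the front edge, 82 mm above the bench when latched; moves with the lid, z out of its outer face. Pressing takes 3 to 5 N all the way, then the buffer adds about 10 N per mm: the latch has changed over once 6.5 N is felt.
- lid_hinge (a point): Middle of the hinge line, at half the lid's thickness, 77 mm above the bench, 78 mm behind the box's centre. The lid is 154 mm from hinge line to front edge, 226 mm wide and 6 mm thick, so it reaches about 227 mm above the bench when open.
- pot: The short round white pot with a lid, 38 mm across and 45 mm high, 80 g give or take, standing upright on the white paper (2 mm thick). Origin: centre of its underside, z up.
- bottle: Taller white bottle, 40 mm across and 95 mm high, on the paper; not to be moved. Origin: centre of its underside.
- jar: Glass jar, 46 mm across and 52 mm high, standing in the box's +y half, under the lid at the start; not to be moved. Origin: centre of its underside.
- brush: Brush 170 mm long lying on the paper near its edge towards the robot; not to be moved. Origin: near its middle.
- tile: Loose square copper blank, 45 by 45 by 6 mm, on the bench at the back between box and paper; not to be moved. Origin: centre of its underside.
There are look-alikes about, which are no part of the job. What is shaped like the pot but black or brown is not meant.

How it is judged (in metres and radians):
On the way, in this order (a step that is already met when the one before it is completed fails the run):
1. the latch is released and the lid has swung open (value of joint lid above 1.2 rad), for 0.2 s.
2. the pot stands upright on the floor of the box, let go, with the lid still open (x of pot in the frame of box between -0.075 and 0.075 m and y of pot in the frame of box between -0.11 and 0.11 m and z of pot in the frame of box below 0.012 m and angle between pot's own z axis and vertical below 0.15 rad and contact force between the fingers and pot below 0.1 N and value of joint lid above 0.5 rad), for 0.2 s.
At the end, for the whole second after the job is handed in: The lid is held shut by its latch, flush within 0.025 rad (about 4 mm at the front edge), and the pot stands on the floor of the box, upright within 0.15 rad and at rest (value of joint lid between -0.025 and 0.025 rad and x of pot in the frame of box between -0.075 and 0.075 m and y of pot in the frame of box between -0.11 and 0.11 m and z of pot in the frame of box below 0.012 m and angle between pot's own z axis and vertical below 0.15 rad and linear speed of pot below 0.02 m/s); the robot touches nothing.
It fails at once if the robot pushes on the box or its lid with more than 15 N (contact force between any of the fingers, the arm and box above 15 N).
It fails at once if another thing is moved by more than 30 mm (distance of any of bottle, jar, brush, tile from where it was at the start of the episode above 0.03 m).
It also fails if it takes over 72 s, if anything falls off the work surface, if the arm or the gripper's body presses on something with over 40 N, if the wrist force passes 120 N, or if a joint passes its speed limit or range.

## Working session

There is one attempt and no reset: what is moved stays moved. The work goes in short steps, each a Python script; the robot and the scene stay as the last script left them, time stands still between calls to the robot, and variables do not carry over. Pictures are saved under pics/ and viewed, at most 10 in all, crops included, and the job is handed in when it is done.

```bash
ls; mkdir -p pics; python3 - <<'E'
from bench import arm, imaging
import cv2,json
for n in("top","side"):
    d=imaging.get_image(n); cv2.imwrite(f"pics/{n}0.png",d["pixels"])
    print(n,{k:(v.tolist() if hasattr(v,'tolist') else v) for k,v in d.items() if k!="pixels"})
print(arm.read_state())
E
```

```text
pics
top {'camera_matrix': [[509.9751541771121, 0.0, 287.73732394427117], [0.0, 509.9751541771121, 209.4695351760333], [0.0, 0.0, 1.0]], 'origin': [425.1194808654087, -27.4923621608764, 1257.4848736801669], 'rotation': [0.12838554150408976, -0.02014977735531276, -1.5630389070359563]}
side {'camera_matrix': [[536.3443360141671, 0.0, 293.88773908898565], [0.0, 536.3443360141671, 212.09282522024202], [0.0, 0.0, 1.0]], 'origin': [534.7820357814988, 641.8049352616665, 845.9640806537193], 'rotation': [0.7064222080463567, 0.006538659004961644, -3.053097510263026]}
{'clock': 0.1, 'joint_pos': array([-1.27600898e+00,  3.14148257e-01, -4.79216685e-02,  1.21018171e+00,
       -4.18134263e-06,  1.57082810e+00]), 'dq': array([-1.58839148e-03, -2.24380561e-03,  2.02310871e-03,  8.66577875e-05,
       -8.42182385e-04, -7.95328419e-04]), 'joint_torque': array([-6.63147530e-04, -5.40767348e+01,  3.40540981e+01,  1.12177202e-02,
       -6.78681909e-05,  7.06786352e-06]), 'position': array([ 174.1808839 , -573.65894232,  230.55016511]), 'tool_rot': array([-3.14013735e+00,  4.22757364e-06,  2.94755585e-01]), 'ft_force': array([-0.98524255, -0.21153307, -0.36661932]), 'torque': array([-0.00404455, -0.03924564,  0.01893684]), 'finger_force': 0.0, 'width': 1.0020094784560447}
```

View pics/top0.png

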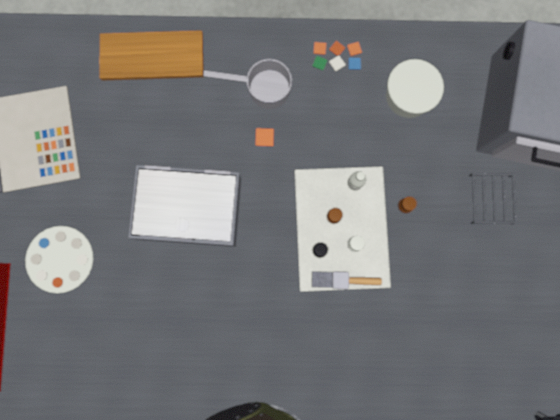

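View pics/side0.png

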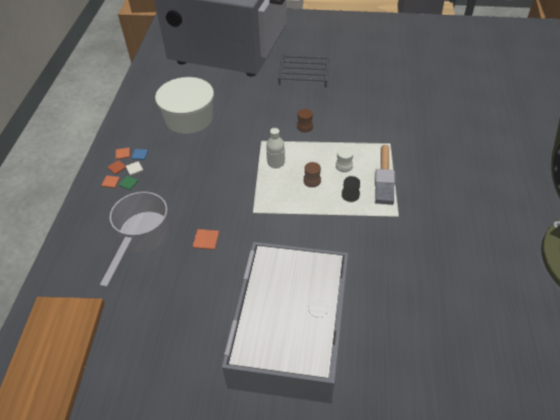

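The top view shows the box at about (185,205) with hinges at the upper edge. In the side view the pad is at (319,310).
Candidates in the top view: white pot (356,243), black (320,250), brown (335,215), brown off the paper (408,204), tall white bottle (358,180). I choose the short white one at (356,243), which is (345,159) in the side view, and will check it in a close crop.

```bash
cat > h.py <<'E'
import numpy as np, cv2
from scipy.spatial.transform import Rotation as R
from bench import arm, imaging
def ray(d,uv):
    K=np.array(d["camera_matrix"]);r=np.array(d["rotation"])
    M=r if r.ndim==2 else R.from_euler('xyz',r).as_matrix()
    v=np.linalg.inv(K)@[uv[0],uv[1],1]; v=M@[v[0],-v[1],-v[2]]
    return np.array(d["origin"]),v/np.linalg.norm(v)
def onplane(d,uv,z):
    o,v=ray(d,uv); return o+v*(z-o[2])/v[2]
def meet(d1,u1,d2,u2):
    A=np.zeros((3,3));b=np.zeros(3)
    for d,u in((d1,u1),(d2,u2)):
        o,v=ray(d,u);P=np.eye(3)-np.outer(v,v);A+=P;b+=P@o
    return np.linalg.solve(A,b)
E
python3 - <<'E'
from h import *
t=imaging.get_image("top");s=imaging.get_image("side")
a=cv2.resize(t["pixels"][225:265,300:400],None,fx=8,fy=8,interpolation=cv2.INTER_CUBIC)[:300]
b=cv2.resize(s["pixels"][135:185,330:395],None,fx=6,fy=6,interpolation=cv2.INTER_CUBIC)
c=cv2.resize(s["pixels"][285:335,295:345],None,fx=6,fy=6,interpolation=cv2.INTER_CUBIC)
cv2.imwrite("pics/crop.png",np.vstack([a[:,:690],np.hstack([b,c])[:280,:690]]) if 0 else np.vstack([a[:,:690],np.hstack([b,c])[:300]]))
# box outline: darker rim; lid bright region corners
for n,d,seed in(("top",t,(185,205)),("side",s,(290,290))):
    g=cv2.cvtColor(d["pixels"],cv2.COLOR_BGR2GRAY)
    m=((g>140)*255).astype(np.uint8); 
    for c in cv2.findContours(m,cv2.RETR_EXTERNAL,cv2.CHAIN_APPROX_NONE)[0]:
        if cv2.pointPolygonTest(c,seed,False)>0:
            q=cv2.approxPolyDP(cv2.convexHull(c),8,True)[:,0]
            print(n,cv2.minAreaRect(c),q.tolist(),[np.round(onplane(d,p,80)[:2]).tolist() for p in q])
print(onplane(t,(356,243),47),onplane(s,(345,154),47),meet(t,(356,243),s,(345,154)))
print("pad",onplane(s,(319,310),82))
E
```

```text
top ((183.83447265625, 203.95106506347656), (101.56404113769531, 72.2901382446289), 4.205357074737549) [[138, 170], [230, 172], [231, 243], [131, 233]] [[667.0, 301.0], [665.0, 86.0], [498.0, 80.0], [519.0, 310.0]]
side ((286.8833923339844, 309.68865966796875), (100.83948516845703, 123.35835266113281), 7.765166282653809) [[257, 246], [342, 256], [328, 377], [229, 363]] [[656.0, 76.0], [505.0, 85.0], [519.0, 308.0], [669.0, 299.0]]
[ 502.82259214 -213.79245077   47.        ] [ 504.97877971 -209.97618003   47.        ] [ 503.96446794 -214.58761557   42.51674624]
pad [538.41780171 197.14492137  82.        ]
```

View pics/crop.png

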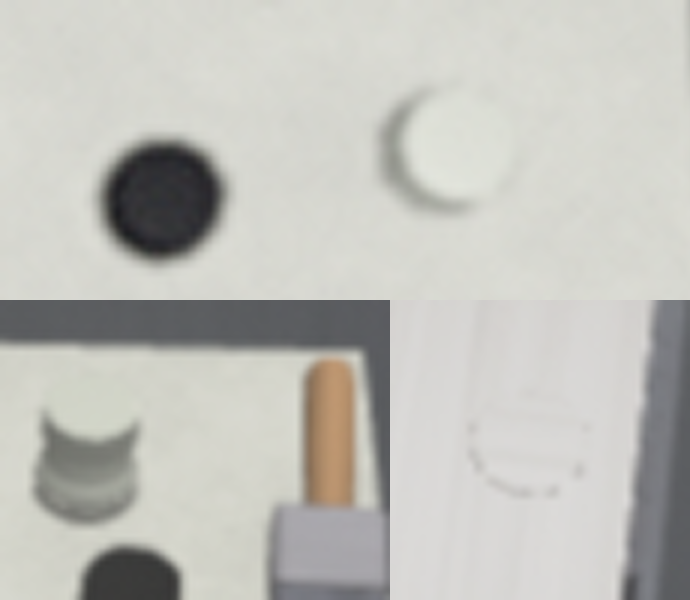

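The crop confirms the target: short, round, white, on the paper, with its top centre at about (357,243.5) top and (345,152.5) side. The pad is at (318,309) in the side view. Next I press the pad.

```bash
cat >> h.py <<'E'
YAW=-0.062
C=np.array([586.,192.,0])          # box origin, from lid corners
def box(x,y,z):
    return C+R.from_euler('z',YAW).apply([x,y,z])
DOWN=[np.pi,0,YAW]; GR=[np.pi,0,np.pi/2+YAW]
def fz(n=3):
    v=[]
    for _ in range(n): v.append(arm.read_state()["ft_force"][2]); arm.wait(.02)
    return float(np.mean(v))
def press(z0,zmin=60):
    """feel down from z0 at the pad; stop in the buffer; return log"""
    p=box(-47,0,z0); arm.move_straight(p,feed=60); arm.wait(.3); f0=fz(); z=z0; log=[]; touch=None
    while z>zmin:
        z-=1.0 if touch is None or touch-z<4 else .35
        arm.move_straight([p[0],p[1],z],feed=30); arm.wait(.04); f=fz(2)-f0
        log.append((round(arm.read_state()["position"][2],1),round(f,1)))
        if touch is None and f>1: touch=z
        if f>7: return True,log
    return False,log
E
python3 - <<'E'
from h import *
t=imaging.get_image("top");s=imaging.get_image("side")
print("pad",onplane(s,(318.2,308.9),82),"expect",box(-47,0,82))
print("pot",onplane(t,(357.25,243.5),47),onplane(s,(345.2,152.5),47))
arm.close(); arm.movep(box(-47,0,160),DOWN)
arm.move_straight(box(-47,0,95),feed=150)
ok,l=press(88); print(ok,l)
z=arm.read_state()["position"][2]
if ok:
    arm.move_straight(box(-47,0,z+25),feed=100)
    arm.move_straight(box(-150,0,260),feed=250)
    arm.wait(1.5)
print(arm.read_state()["clock"])
for n in("top","side"): cv2.imwrite(f"pics/{n}1.png",imaging.get_image(n)["pixels"])
cv2.imwrite("pics/b1.png",np.hstack([cv2.imread("pics/top1.png")[100:320,80:420],cv2.imread("pics/side1.png")[130:350,130:410]]))
E
```

```text
pad [539.82832185 195.22791212  82.        ] expect [539.09030507 194.91213346  82.        ]
pot [ 501.65964267 -216.76462431   47.        ] [ 504.67405043 -214.71293184   47.        ]
True [(np.float64(86.9), 0.3), (np.float64(85.9), 0.1), (np.float64(85.0), -0.3), (np.float64(84.0), -0.3), (np.float64(83.0), -0.6), (np.float64(82.3), 3.0), (np.float64(81.0), 3.5), (np.float64(80.0), 3.2), (np.float64(79.0), 3.0), (np.float64(78.0), 3.7), (np.float64(77.7), 4.3), (np.float64(77.3), 3.9), (np.float64(76.9), 3.1), (np.float64(76.6), 3.7), (np.float64(76.2), 3.0), (np.float64(75.9), 3.9), (np.float64(75.6), 3.5), (np.float64(75.2), 3.7), (np.float64(74.8), 3.9), (np.float64(74.5), 3.5), (np.float64(74.1), 3.5), (np.float64(73.8), 3.5), (np.float64(73.5), 3.4), (np.float64(73.1), 3.7), (np.float64(72.8), 3.6), (np.float64(72.4), 3.5), (np.float64(72.1), 3.6), (np.float64(71.7), 3.6), (np.float64(71.4), 3.8), (np.float64(71.0), 4.1), (np.float64(70.7), 3.5), (np.float64(70.3), 4.6), (np.float64(70.0), 4.1), (np.float64(69.6), 4.2), (np.float64(69.3), 4.5), (np.float64(69.1), 5.5), (np.float64(68.9), 6.0), (np.float64(68.7), 7.5)]
21.0333
```

View pics/b1.png

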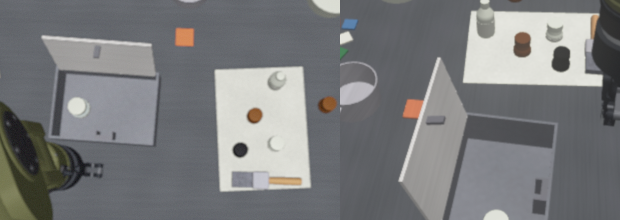

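The lid is open (the side crop shows it standing up), the floor is free and the jar is in the left half. Now I grasp the pot and carry it over.

```bash
python3 - <<'E'
from h import *
p=np.array([503.2,-215.7,0])
arm.movep(p+[0,0,150],GR); arm.open_gripper()
arm.move_straight(p+[0,0,10],feed=150); arm.close()
s=arm.read_state(); print("grip",s["width"],s["finger_force"],s["position"])
arm.move_straight(p+[0,0,190],feed=250)
arm.movep(box(0,-45,190),GR)
s=arm.read_state(); print("held",s["width"],s["finger_force"],s["position"],s["clock"])
cv2.imwrite("pics/b2.png",np.hstack([imaging.get_image("top")["pixels"][100:320,80:420],imaging.get_image("side")["pixels"][80:300,130:410]]))
E
```

```text
grip 0.3997427136305769 59.08259009825997 [ 503.640201   -215.86197862   10.93338151]
held 0.40273117601079894 59.75097878370434 [583.15747377 145.95938403 189.73645747] 29.025
```

View pics/b2.png

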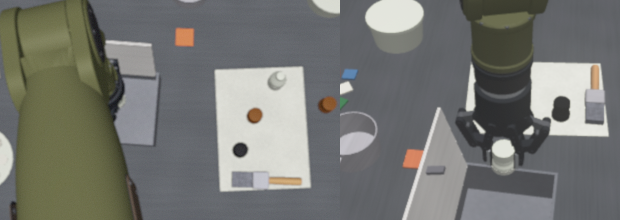

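The pot is held upright over the box's free half. Lowering until I feel the floor, then releasing.

```bash
python3 - <<'E'
from h import *
p=box(0,-45,0)
arm.move_straight(p+[0,0,19],feed=120); arm.wait(.2); f0=fz(); z=19; log=[]
while z>11:
    z-=.7; arm.move_straight(p+[0,0,z],feed=30); arm.wait(.04); f=fz(2)-f0
    log.append((round(float(arm.read_state()["position"][2]),1),round(f,1)))
    if f>2: break
print(log)
arm.open_gripper(); s=arm.read_state(); print(s["width"],s["finger_force"],s["ft_force"])
arm.move_straight(p+[0,0,150],feed=150)
arm.move_straight(box(-80,-45,260),feed=250)
print([None if (q:=arm.ik(box(145,0,h),DOWN)) is None else np.round(q,2).tolist() for h in(300,209)])
arm.close(); print(arm.read_state()["clock"])
for n in("top","side"): cv2.imwrite(f"pics/{n}3.png",imaging.get_image(n)["pixels"])
cv2.imwrite("pics/b3.png",cv2.resize(np.hstack([cv2.imread("pics/top3.png")[120:300,110:290],cv2.imread("pics/side3.png")[180:360,190:390]]),None,fx=2,fy=2))
E
```

```text
[(18.3, 0.6), (17.5, 0.3), (16.8, 1.2), (16.2, 0.1), (15.5, 0.9), (14.8, 0.3), (14.1, -0.3), (14.0, 6.5)]
0.9984070954359694 0.0 [-0.01562325 -0.1742407   0.1313829 ]
[[0.25, 0.64, 0.6, 1.54, 0.0, -2.83], [0.25, 0.63, 0.39, 1.33, 0.0, -2.83]]
36.625
```

View pics/b3.png

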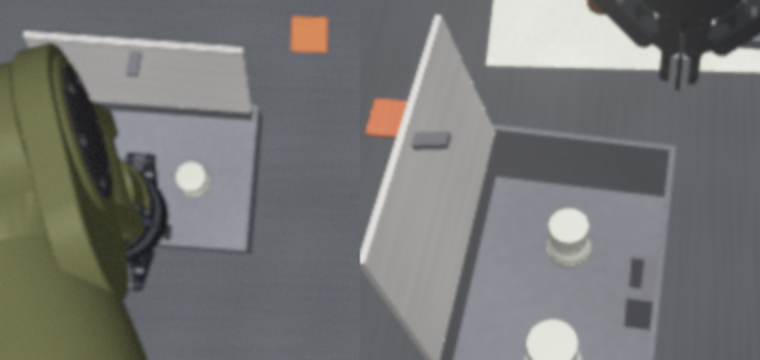

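The pot stands upright in the right half, with the jar untouched. Now I reach behind the lid, swing it down along its arc and press it home.

```bash
python3 - <<'E'
from h import *
D2=[np.pi,0,np.pi+YAW]
F=lambda:arm.read_state()["ft_force"].copy()
arm.move_straight(box(-80,0,275),feed=200); 
arm.movep(box(-80,0,275),D2)
arm.move_straight(box(145,0,275),feed=250)
arm.move_straight(box(145,0,209),feed=150); arm.wait(.2)
f0=np.mean([F() for _ in range(3)],axis=0); mx=0; ok=True
for th in (1.75,1.6,1.45,1.3,1.15,1.0,.85,.7,.55,.42,.3,.2,.12):
    c,s=np.cos(th),np.sin(th)
    if th>np.pi/2: q=(78-154*c+3*s+11,77+136*s)
    else: q=(78-136*c+5*s+11,77+136*s+5*c)
    arm.move_straight(box(q[0],0,q[1]),feed=110)
    f=np.linalg.norm(F()-f0); mx=max(mx,f)
    if f>9: ok=False; print("high",th,F()-f0); break
print("max",mx,F()-f0,arm.read_state()["position"],arm.read_state()["clock"])
if ok:
    z=90; log=[]; arm.move_straight(box(-47,0,z),feed=60)
    while z>62:
        z-=1.0 if z>72 else .3
        arm.move_straight(box(-47,0,z),feed=30); arm.wait(.03); f=(F()-f0)[2]
        if z<73 or f>5: log.append((round(float(arm.read_state()["position"][2]),1),round(float(f),1)))
        if f>7: break
    print(log)
    arm.move_straight(box(-47,0,z+20),feed=40)
    arm.move_straight(box(-47,0,160),feed=150)
    arm.move_straight(box(-150,0,260),feed=250)
print(arm.read_state()["clock"])
for n in("top","side"): cv2.imwrite(f"pics/{n}4.png",imaging.get_image(n)["pixels"])
cv2.imwrite("pics/b4.png",np.hstack([cv2.imread("pics/top4.png")[100:320,80:420],cv2.imread("pics/side4.png")[130:350,130:410]]))
E
```

```text
max 3.390143379269705 [-0.19691015  0.05617588  2.61311664] [540.6895309  194.81531905  98.54226134] 44.55
[(72.0, 5.1), (71.7, 4.3), (71.4, 4.1), (71.1, 4.2), (70.8, 4.6), (70.5, 3.6), (70.2, 4.2), (69.9, 4.7), (69.7, 4.3), (69.4, 4.3), (69.1, 4.4), (68.9, 5.9), (68.7, 7.8)]
55.3417
```

View pics/b4.png

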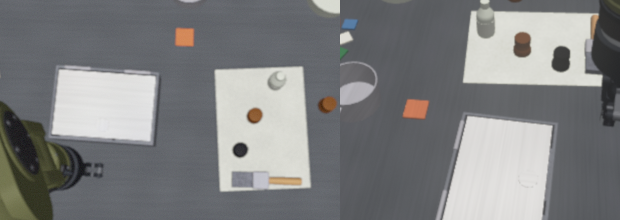

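The lid lies flush in both views (pad at about (528,182) in the side crop), it has stayed down, and the arm is clear of everything.

```bash
python3 -c "
from bench import arm
print(arm.finish_job())"
```

```text
the job is handed in; nothing more can be done
None
```

The white pot stands upright in the dry box beside the jar, the lid is pressed shut and looks flush in both camera views, and I handed the job in at about 55 s of the 72 s allowed; no verdict came back.

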